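# Ease open the sprung lid of the peg box

### The arm

A 6-joint arm with a two-finger parallel gripper is mounted at the origin on the work surface. World frame = base frame: x ahead of the robot, y to its left, z up, the work surface at z = 0. Lengths are in m, angles in rad, forces in N, time in s.
With the tool pointing down it reaches from about 0.25 to 0.775 m from the base axis. Payload 8.9 kg.
Tool frame: the origin (TCP) lies on the centre line of the jaws, within the pads' length; the fingertips stand 22 mm ahead of it and the grasp point (between the pads) lies 3 mm ahead of it (ctrl.finger_overhang is the distance from the TCP to the fingertips, in m); z points along the fingers, y is the direction in which the jaws open and shut (so a half turn about z gives the same grasp; the last joint's range is limited). The gripper opens to 85 mm and grips with 20 to 120 N. Pads are 22 mm wide; open, the fingers measure 114 mm over their backs; the gripper's body (76 mm by 85 mm) begins 54 mm behind the grasp point. The pads swing forward as they close: fully open they stand 13 mm farther back than shut.
Start: joints at [-1.27, 0.291, -0.153, 1.127, 0, 1.431], TCP at [0.224, -0.475, 0.253] pointing down, gripper open.
Joint ranges: [-2.52, 2.52], [-0.91, 1.74], [-1.3, 1.37], [-1.96, 2.02], [-1.52, 1.47], [-3.14, 3.14]. Speed limits (rad/s): [2.22, 2.22, 2.79, 3.14, 3.14, 3.14].

### API

Orientations are given as a unit quaternion [w, x, y, z].
In Python, from rig import status, eyes, workorder, ctrl gives the robot as it stands.
- The arm moves only by the tool servo_tool, never from a script. Its argument "commands" is a list that holds one entry, the list of rows, each a list of 6 numbers: the shift along the world's x, y, z in mm, then the turn, a rotation vector about the world's x, y, z in rad. In form: [[[tx, ty, tz, rx, ry, rz], ...]]. A call has 1 to 12 rows; each row shifts and turns the commanded pose from where the row before left it; what a row does not reach is not made up. A row lasts 1/10 s, in which the tool goes at most 50 mm and 8.59 degrees, less where a joint would pass 70% of its speed; a pose out of reach is approached as far as the arm can. A call with a gripper value outside its range is refused whole. "jaw" is the opening in per cent of the stroke, from 0 (shut) to 100 (fully open), set as the call begins (left out, the last holds). The fingers move at their own pace and stop on an object; the grip force is fixed at half the most. Time passes only in rows, so rows that do not move let the fingers close. It gives the time, the measured TCP pose, the force and the opening at its end, in the units of the state.
- status.read_state(): the state, without advancing time (a new reading comes with each control period).
- eyes.capture(name): name is "side" or "top"; returns the picture (384x512x3 uint8, red, green, blue); there is no depth.
- eyes.camera_params(name): a dict with "intrinsics" (3x3 intrinsics, pixels), "position" and "orientation" of the camera in the world. Camera axes: x right, y down, z forward; pixel columns grow to the right and rows downward; lengths in m; the calibration is good to about 2 mm. A picture is of the moment at which its call begins. camera_params takes no time and is no camera call.
- workorder.sign_off(): hands the job in, once; it reports no verdict.
The state is a dict: "time_s": time; "joints": joint angles; "joint_vel": joint speeds; "joint_torque": joint torques, N m; "tcp_pos": TCP position; "eef_rot": TCP orientation; "force": force on the tool from outside, world axes, zero at the start; "ft_torque": the same for the moment, N m; "grip_width": finger opening in m.
Only numpy, scipy, OpenCV 4.12 (cv2) and the standard library are available. Lean on these libraries where they do the work, as an engineer would, in place of code of your own. Each camera call takes 0.05 s, during which the arm holds its last target.

### The job

First lift the lint roller off the lid of the peg box and lay it flat on the middle of the cork mat. Then hold the sprung lid down while you slide its bolt fully back, and let the lid come up slowly under your control, never letting it spring up, until it is fully open and stays so by itself. Leave the other things on the shelf where they are.

Things in the scene. Friction and masses are not known exactly. Their poses are not given: they have to be found in the camera images.
- box: Translucent box of spare pegs, screwed to the shelf: 140 mm (its x) by 200 mm (its y), walls 75 mm high. Origin: centre of its underside; z up; its hinge is on the +x side, the bolt's keeper on the +y side. The keeper is a white hooked bracket 30 mm wide (x -70 to -40 mm), reaching from the +y wall (y 103 to 130 mm) to 99 mm height.
- hinge (a point): Middle of the lid's hinge line (along the box's y), 70 mm to +x of the box's origin and 76 mm above the shelf; fixed to the box, axes as the box's.
- lid (a joint): Opening angle of the lid (rad): 0 shut, 0.95 fully open against its stop. A spring always pushes the lid open: about 3 N at the free edge when shut, less as it opens. It rises by itself when the bolt is drawn and nothing holds it, and stays at the stop.
- lid_edge (a point): Middle of the lid's free edge, on the lid's top face, 150 mm from the hinge line. The lid is a flat plate 150 x 204 mm, 6 mm thick, top face 82 mm above the shelf when shut; axes as the box's when shut, turning with the lid.
- bolt (a joint): Travel of the bolt on the lid (m): 0 shot under the keeper, 0.030 fully drawn (stop). Drawing moves its knob along the box's -y, towards the middle of the lid. It leaves the keeper after about 0.015. About 1 to 3 N of friction; it stays where it is left.
- knob_top (a point): Centre of the top of the bolt's upright knob: a block 30 mm along the lid's x (125 mm from the hinge line), 16 mm along y, its top 24.5 mm above the lid's top face. A flat bolt bar, 12 mm wide and its top 10 mm above the lid's top face, runs from it to the box's +y side, to 73 mm beyond the knob's centre. The lid is bare on the knob's other three sides. Pressing down on the knob or the bar presses the lid down too. Axes as the lid's.
- roller: Lint roller in its pink silicone base: flat-bottomed block 44 mm (its x) by 150 mm (its y), sides 26 mm high, a 40 mm paper roller showing on top to 48 mm. Origin: centre of its underside, z up. It starts lying on the lid, on the hinge side, roughly along the hinge. Mass about 0.18 kg.
- mat: Cork mat fixed flat on the shelf, 160 mm (its x) by 220 mm (its y), 3 mm thick. Origin: centre of its underside.
- bottle: Bystander: closed yellow detergent bottle, 84 mm across, 220 tall. Loose; origin at the centre of its underside.
- stopper: Bystander: chrome mushroom-shaped door stopper, 56 mm across, 52 tall. Loose; origin at the centre of its underside.
- jar: Bystander: white jar with lid, 76 mm across, 85 tall. Loose; origin at the centre of its underside.
- scoop: Bystander: grey mug-shaped scoop, 70 mm across, 60 tall. Loose; origin at the centre of its underside.
- brush: Bystander: scrubbing brush with long handle, lying flat along its own x, about 200 mm long, loose; origin near its middle.
- carton: Bystander: closed cardboard carton, 70 x 120 x 90 mm tall. Loose; origin at the centre of its underside.
Things that resemble listed ones, but are neither listed nor needed, are in the scene too. Leave any green or turquoise look-alike of the roller alone.

How it is judged:
By the outcome, as a careful person would: the job done as asked, in the order asked, and still so for the second after the job is handed in, with the robot touching nothing.
It also fails if it takes over 69 s, if anything falls off the work surface, if the arm or the gripper's body presses on something with over 40 N, if the wrist force passes 120 N, or if a joint passes its speed limit or range.

## Working session

There is one attempt and no reset: what is moved stays moved. The work goes in short steps, Python scripts to look and compute and a tool call to move; the robot and the scene stay as the last step left them, time stands still between calls to the robot, and variables do not carry over. Pictures are saved under pics/ and viewed, and the job is handed in when it is done.

Besides the shell and the picture viewer there is one more tool, called after "Request:" as name(argument=value, ...) on one line, values as JSON. servo_tool: Moves the arm, as the interface text tells. Its arguments: {"type":"object","properties":{"commands":{"type":"array","items":{"type":"array","items":{"type":"array","items":{"type":"number"}}}},"jaw":{"type":"number"}},"required":["commands"]}

```bash
mkdir -p pics; ls
python3 - <<'E'
from rig import status, eyes, workorder, ctrl
import cv2, numpy as np
s=status.read_state(); print(s)
print(ctrl.finger_overhang)
for n in ("side","top"):
    im=eyes.capture(n); cv2.imwrite(f"pics/{n}0.png",im[:,:,::-1]); 
    print(n,eyes.camera_params(n))
E
```

```text
pics
{'time_s': 0.0, 'joints': array([-1.27027891e+00,  2.91308776e-01, -1.54140215e-01,  1.12669812e+00,
        4.95040745e-05,  1.43148675e+00]), 'joint_vel': array([ 1.98132063e-05,  2.00466633e-04,  1.98801245e-04, -7.32620378e-04,
        7.59926549e-04, -1.10176968e-03]), 'joint_torque': array([ 2.36571774e-03, -5.37153876e+01,  3.31365931e+01,  1.61897420e-02,
       -9.70708220e-05, -1.30867741e-05]), 'tcp_pos': array([ 0.22342419, -0.4746259 ,  0.2527123 ]), 'eef_rot': array([-6.75193400e-04,  9.75916103e-01,  2.18145141e-01, -2.97087472e-05]), 'force': array([-0.09946493, -0.47742964, -0.30872971]), 'ft_torque': array([-0.03813334, -0.0152031 , -0.04721137]), 'grip_width': 0.08535906132901142}
0.022
side {'intrinsics': array([[385.376684  ,   0.        , 253.64486926],
       [  0.        , 385.376684  , 185.38835756],
       [  0.        ,   0.        ,   1.        ]]), 'position': array([ 0.49137799, -0.90598088,  0.91920315]), 'orientation': array([-0.40157455,  0.91472026, -0.03918355,  0.02212203])}
top {'intrinsics': array([[462.52758882,   0.        , 254.8292914 ],
       [  0.        , 462.52758882, 184.14532695],
       [  0.        ,   0.        ,   1.        ]]), 'position': array([ 0.36441915, -0.00156503,  1.55118524]), 'orientation': array([ 0.04083379, -0.70089831,  0.71051722, -0.04732271])}
```

View pics/side0.png

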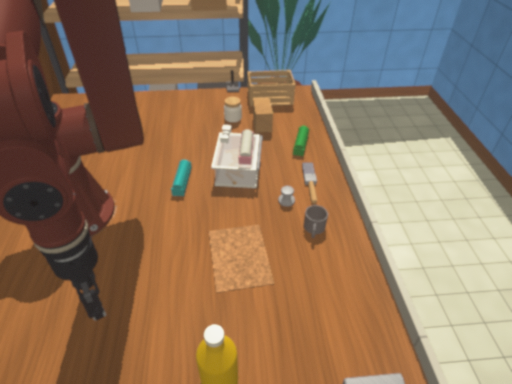

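View pics/top0.png

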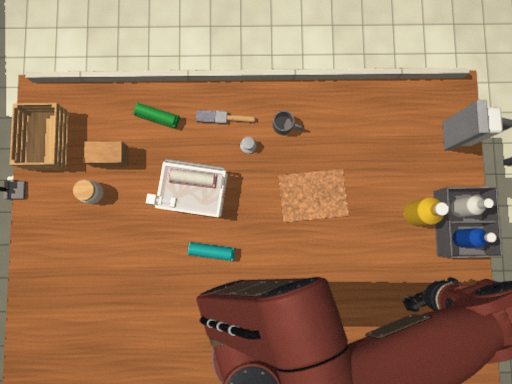

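The top view shows the box around px (190,188), with the pink roller at (192,177) and the bolt and keeper at about (160,200). The mat is at (313,195). In this image +y is left and +x is up. I'll zoom in next.

```bash
cat > h.py <<'E'
import numpy as np, cv2
from scipy.spatial.transform import Rotation as R
from rig import status, eyes
P={n:eyes.camera_params(n) for n in("side","top")}
def rot(q): return R.from_quat([q[1],q[2],q[3],q[0]])
def ray(n,uv):
    p=P[n];K=p["intrinsics"];d=np.linalg.solve(K,[uv[0],uv[1],1.0]);return np.array(p["position"]),rot(p["orientation"]).apply(d)
def onz(n,uv,z):
    o,d=ray(n,uv);return o+d*(z-o[2])/d[2]
def proj(n,X):
    p=P[n];c=rot(p["orientation"]).inv().apply(np.atleast_2d(X)-p["position"]);u=c@p["intrinsics"].T;return u[:,:2]/u[:,2:]
def tri(a,b):
    o1,d1=ray("side",a);o2,d2=ray("top",b);A=np.c_[d1,-d2];t=np.linalg.lstsq(A,o2-o1,rcond=None)[0]
    p=o1+d1*t[0];q=o2+d2*t[1];return (p+q)/2,np.linalg.norm(p-q)
E
python3 - <<'E'
import cv2
from h import *
t=cv2.imread("pics/top0.png");s=cv2.imread("pics/side0.png")
def crop(im,x0,y0,x1,y1,k,n): cv2.imwrite(n,cv2.resize(im[y0:y1,x0:x1],None,fx=k,fy=k,interpolation=cv2.INTER_CUBIC))
crop(t,140,150,240,225,8,"pics/tz.png"); crop(s,190,110,290,200,6,"pics/sz.png")
E
```

```text
(no output)
```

View pics/tz.png

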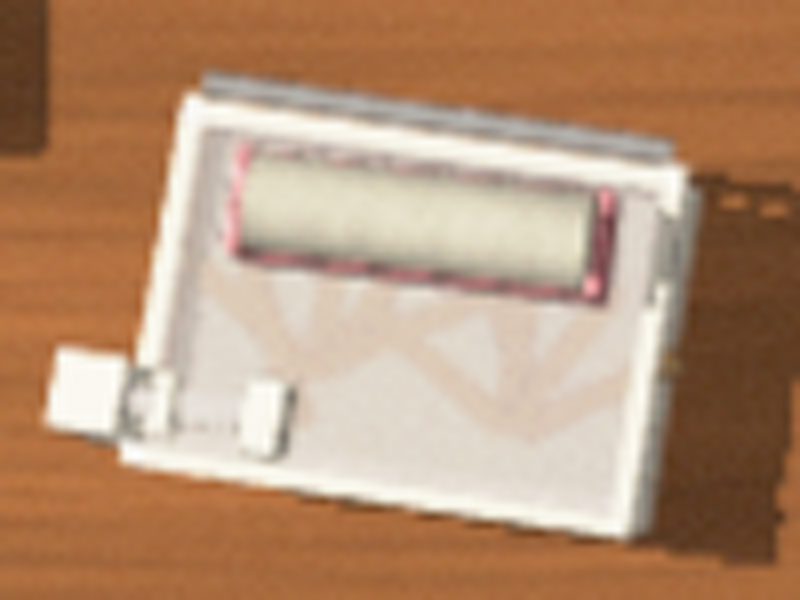

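View pics/sz.png

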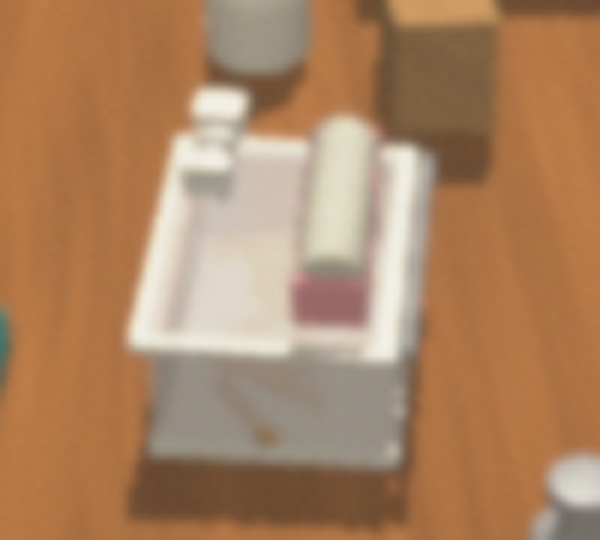

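Run:
```python
from h import *
f=lambda c:(140+(c[0]+.5)/8-.5,150+(c[1]+.5)/8-.5)
g=lambda c:(190+(c[0]+.5)/6-.5,110+(c[1]+.5)/6-.5)
C=np.array([onz("top",f(c),.082) for c in [(188,95),(692,165),(635,538),(122,462)]]);print("lid",C.round(4))
L=lambda a,b:np.linalg.norm(C[a]-C[b]);print(L(0,1),L(1,2),L(2,3),L(3,0)," yaw",np.arctan2(*(C[0]-C[1])[1::-1])-np.pi/2,np.arctan2(*(C[3]-C[2])[1::-1])-np.pi/2,C.mean(0))
D=np.array([onz("side",g(c),.082) for c in [(178,138),(425,150),(400,358),(130,348)]]);print("lid side",D.round(4),D.mean(0))
print("knob top",onz("top",f((262,415)),.1065),onz("side",g((207,160)),.1065))
# roller: rim corners at z=.082+.026
r=np.array([onz("top",f(c),.108) for c in [(240,145),(615,190),(605,302),(230,255)]]);print("roller",r.round(4),r.mean(0))
print("len",np.linalg.norm(r[0]-r[1]),np.linalg.norm(r[1]-r[2]),"yaw",[np.arctan2(*(d)[1::-1])-np.pi/2 for d in(r[0]-r[1],r[3]-r[2])])
print("rolltop side",onz("side",g((343,190)),.130),"top",onz("top",f((418,218)),.130))
# mat
for n in("top","side"):
    im=cv2.imread(f"pics/{n}0.png").astype(int)
    hsv=cv2.cvtColor(im.astype(np.uint8),cv2.COLOR_BGR2HSV)
    x0,y0,x1,y1=(270,160,360,230) if n=="top" else (200,215,285,300)
    print(n,hsv[195,313] if n=="top" else hsv[255,240], hsv[y0,x0])
    sub=im[y0:y1,x0:x1]; 
    cv2.imwrite(f"pics/mat{n}.png",cv2.resize(sub.astype(np.uint8),None,fx=6,fy=6))
```

```text
lid [[0.626  0.2777 0.082 ]
 [0.595  0.0754 0.082 ]
 [0.4457 0.0989 0.082 ]
 [0.4786 0.3023 0.082 ]]
0.20467618603712773 0.15114085835128407 0.20601366391689366 0.14947709994989658  yaw -0.1523891568706961 -0.1605201868578343 [0.53631119 0.18855875 0.082     ]
lid side [[0.4775 0.3044 0.082 ]
 [0.6309 0.2795 0.082 ]
 [0.5963 0.0803 0.082 ]
 [0.4457 0.101  0.082 ]] [0.53760316 0.19129707 0.082     ]
knob top [0.49436245 0.2427938  0.1065    ] [0.49474757 0.24457624 0.1065    ]
roller [[0.6011 0.2521 0.108 ]
 [0.5813 0.1044 0.108 ]
 [0.5369 0.1085 0.108 ]
 [0.5574 0.2556 0.108 ]] [0.56920539 0.18013232 0.108     ]
len 0.14899192742673525 0.044571965128489634 yaw [np.float64(-0.13356314333486496), np.float64(-0.13864105336195864)]
rolltop side [0.57171853 0.17561497 0.13      ] top [0.56801776 0.17908683 0.13      ]
top [ 14 139 184] [ 13 159 164]
side [ 14 137 195] [ 13 156 172]
```

View pics/mattop.png

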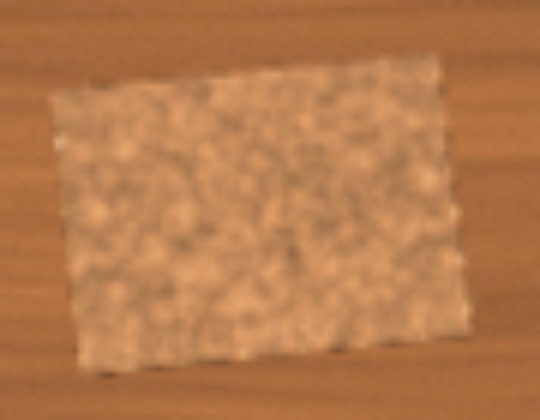

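View pics/matside.png

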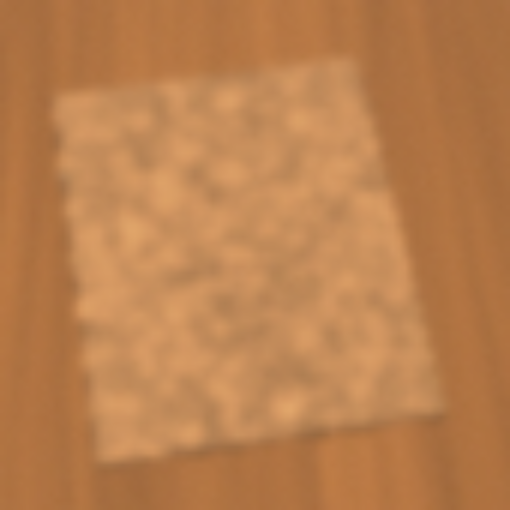

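Run:
```python
from h import *
f=lambda c:(270+(c[0]+.5)/6-.5,160+(c[1]+.5)/6-.5)
g=lambda c:(200+(c[0]+.5)/6-.5,215+(c[1]+.5)/6-.5)
for n,k,cs in (("top",f,[(52,93),(438,55),(470,330),(83,370)]),("side",g,[(358,60),(443,412),(97,462),(55,95)])):
    C=np.array([onz(n,k(c),.003) for c in cs]);print(n,C.round(4).tolist(),C.mean(0))
    print([np.linalg.norm(C[i]-C[i-1]).round(4) for i in range(4)],"yaw",[np.arctan2(*(d)[1::-1])-np.pi/2 for d in(C[0]-C[1],C[3]-C[2])])
for n,c in(("bottle",(428,212)),("stopper",(248,145)),("scoop",(284,123)),("jar",(87,190)),("carton",(103,152))): print(n,onz("top",c,.06))
```

```text
top [[0.5883, -0.0969, 0.003], [0.6072, -0.3157, 0.003], [0.4516, -0.3277, 0.003], [0.4323, -0.1109, 0.003]] [ 0.51984781 -0.21278917  0.003     ]
[np.float64(0.1567), np.float64(0.2196), np.float64(0.1561), np.float64(0.2176)] yaw [np.float64(0.08607622328540576), np.float64(0.08885057321359757)]
side [[0.5901, -0.0974, 0.003], [0.6075, -0.3146, 0.003], [0.4489, -0.3274, 0.003], [0.4309, -0.1086, 0.003]] [ 0.51933541 -0.2120023   0.003     ]
[np.float64(0.1596), np.float64(0.2179), np.float64(0.1591), np.float64(0.2196)] yaw [np.float64(0.07979774891821578), np.float64(0.08178906940470987)]
bottle [ 0.45317573 -0.57551221  0.06      ]
stopper [0.68116399 0.00398801 0.06      ]
scoop [ 0.75377265 -0.11591904  0.06      ]
jar [0.53935961 0.5264678  0.06      ]
carton [0.66372602 0.47818675 0.06      ]
```

Request:
servo_tool(commands=[[[19,36,6,0,0,0.055],[19,36,6,0,0,0.055],[19,36,6,0,0,0.055],[19,36,6,0,0,0.055],[19,36,6,0,0,0.055],[19,36,6,0,0,0.055],[19,36,6,0,0,0.055],[19,36,6,0,0,0.055],[19,36,2,0,0,0.055]]], jaw=80)

```text
time_s: 1.0
tcp_pos: [0.3951, -0.1495, 0.3037]
eef_rot: [0.0, 0.892, 0.451, 0.0]
force: [0.2, -0.2, 0.2]
grip_width: 0.0685
```

Request:
servo_tool(commands=[[[19.3,36.5,-5,0,0,0.055],[19.3,36.5,-5,0,0,0.055],[19.3,36.5,-5,0,0,0.055],[19.3,36.5,-10,0,0,0.055],[19.3,36.5,-10,0,0,0.055],[19.3,36.5,-10,0,0,0.055],[19.3,36.5,-10,0,0,0.055],[19.3,36.5,-15,0,0,0.055],[19.3,36.5,-15,0,0,0.055],[0,0,0,0,0,0]]])

```text
time_s: 2.0
tcp_pos: [0.5684, 0.1811, 0.2152]
eef_rot: [-0.001, 0.753, 0.658, -0.001]
force: [-0.3, 0.1, -0.9]
grip_width: 0.0684
```

Request:
servo_tool(commands=[[[0.6,-2,-20,0,0,0],[0,0,-20,0,0,0],[0,0,-20,0,0,0],[0,0,-15,0,0,0],[0,0,0,0,0,0]]])

```text
time_s: 2.5
tcp_pos: [0.5671, 0.1747, 0.1413]
eef_rot: [-0.001, 0.755, 0.655, -0.002]
force: [0.4, -0.7, 0.9]
grip_width: 0.0688
```

Run:
```python
from h import *
for n,b in(("side",(180,80,300,190)),("top",(140,140,260,230))):
    im=eyes.capture(n)[:,:,::-1];cv2.imwrite(f"pics/{n}1.png",cv2.resize(im[b[1]:b[3],b[0]:b[2]],None,fx=5,fy=5,interpolation=cv2.INTER_CUBIC))
```

```text
(no output)
```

View pics/side1.png

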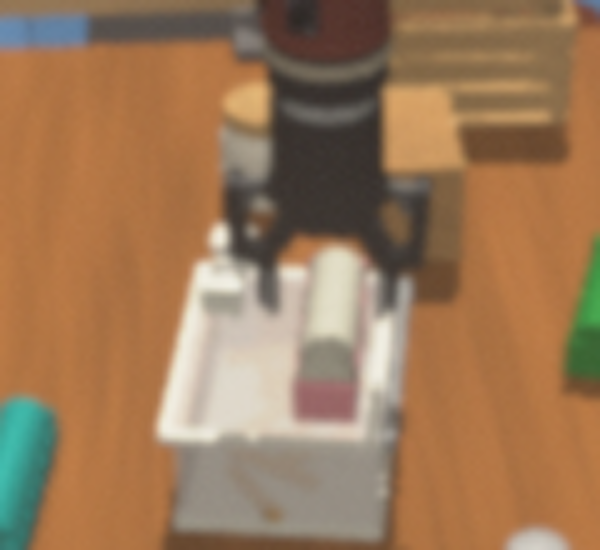

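View pics/top1.png

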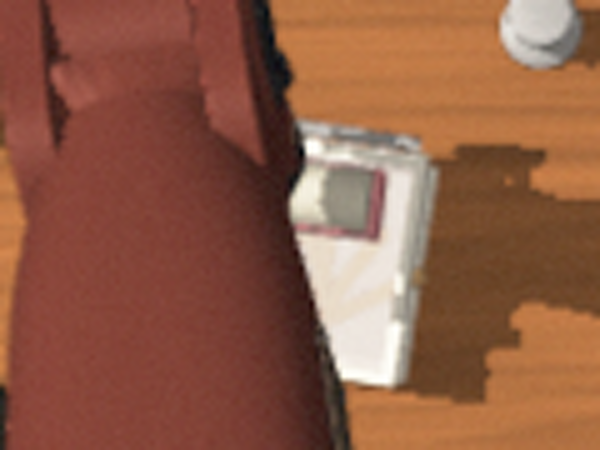

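The side view shows the fingers straddling the roller: tips at crop px (268,310) and (388,312), roller axis near x=333. I'll lower and grip.

Request:
servo_tool(commands=[[[2,4,-15,0,0,0],[0,0,-12,0,0,0],[0,0,-4,0,0,0],[0,0,0,0,0,0]]])

```text
time_s: 3.0
tcp_pos: [0.5701, 0.1794, 0.1113]
eef_rot: [-0.0, 0.755, 0.656, -0.001]
force: [0.3, -0.2, 0.5]
grip_width: 0.0685
```

Request:
servo_tool(commands=[[[0,0,0,0,0,0],[0,0,0,0,0,0],[0,0,0,0,0,0],[0,0,0,0,0,0],[0,0,0,0,0,0],[0,0,0,0,0,0],[0,0,0,0,0,0]]], jaw=0)

```text
time_s: 3.7
tcp_pos: [0.5711, 0.1795, 0.113]
eef_rot: [0.0, 0.755, 0.656, 0.0]
force: [-2.2, -0.5, 6.3]
grip_width: 0.0427
```

Request:
servo_tool(commands=[[[0,0,5,0,0,0],[0,0,15,0,0,0],[0,0,25,0,0,0],[0,0,25,0,0,0],[0,0,15,0,0,0],[0,0,0,0,0,0]]])

```text
time_s: 4.3
tcp_pos: [0.5721, 0.1797, 0.1995]
eef_rot: [0.001, 0.755, 0.656, 0.002]
force: [-0.0, 0.3, -2.5]
grip_width: 0.0428
```

Run:
```python
from h import *
for n,b in(("side",(180,60,300,170)),):
    im=eyes.capture(n)[:,:,::-1];cv2.imwrite(f"pics/{n}2.png",cv2.resize(im[b[1]:b[3],b[0]:b[2]],None,fx=5,fy=5,interpolation=cv2.INTER_CUBIC))
print(status.read_state())
```

```text
{'time_s': 4.35, 'joints': array([ 1.82464207e-01,  4.62888050e-01, -4.38358328e-02,  1.06249468e+00,
        2.51465713e-05,  1.89430779e+00]), 'joint_vel': array([ 0.00031864,  0.02278007, -0.03650525, -0.01496337, -0.00165514,
        0.0006787 ]), 'joint_torque': array([ 5.08712931e-02, -6.80421853e+01,  3.48179483e+01,  3.65284681e-01,
        1.78256145e-03,  1.29173764e-04]), 'tcp_pos': array([0.57130089, 0.17955275, 0.19787233]), 'eef_rot': array([3.89612163e-04, 7.55175250e-01, 6.55522478e-01, 6.86071293e-04]), 'force': array([ 0.30239029, -0.6051899 , -3.12674765]), 'ft_torque': array([ 0.0220681 , -0.00026444, -0.05036377]), 'grip_width': 0.04279912996003898}
```

View pics/side2.png

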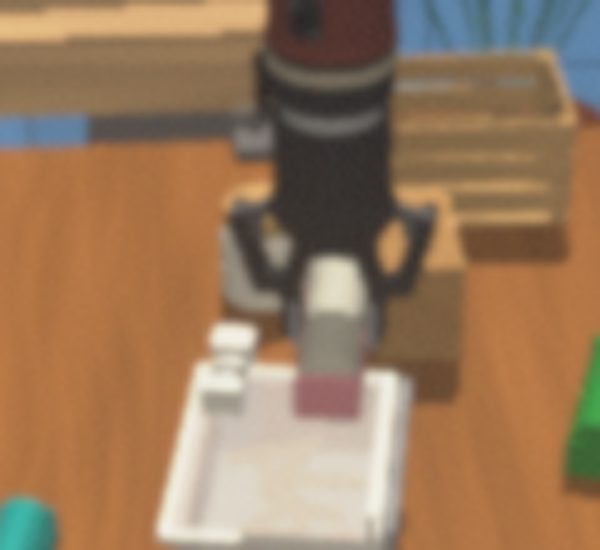

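The roller is held clear of the lid (pink block at crop px (330,395)). Next it goes to the mat.

Request:
servo_tool(commands=[[[-4,-20,0,0,0,0.0],[-5,-38,0,0,0,0.025],[-5,-40,0,0,0,0.025],[-5,-42,0,0,0,0.025],[-5,-42,0,0,0,0.025],[-5,-42,0,0,0,0.025],[-5,-42,0,0,0,0.025],[-5,-42,0,0,0,0.025],[-5,-40,0,0,0,0.025],[-5,-28,0,0,0,0.025],[-3,-16,0,0,0,0],[0,0,0,0,0,0]]])

```text
time_s: 5.55
tcp_pos: [0.5179, -0.214, 0.1961]
eef_rot: [-0.001, 0.678, 0.735, -0.0]
force: [-0.0, -0.2, -2.1]
grip_width: 0.0425
```

Request:
servo_tool(commands=[[[0,0,-20,0,0,0],[0,0,-30,0,0,0],[0,0,-30,0,0,0],[0,0,-25,0,0,0],[0,0,-15,0,0,0],[0,0,0,0,0,0]]])

```text
time_s: 6.15
tcp_pos: [0.5172, -0.2102, 0.0748]
eef_rot: [-0.003, 0.676, 0.736, -0.0]
force: [-0.1, 1.3, -2.6]
grip_width: 0.0426
```

Run:
```python
from h import *
for n,b in(("side",(180,190,300,300)),):
    im=eyes.capture(n)[:,:,::-1];cv2.imwrite(f"pics/{n}3.png",cv2.resize(im[b[1]:b[3],b[0]:b[2]],None,fx=5,fy=5,interpolation=cv2.INTER_CUBIC))
s=status.read_state();print(s['tcp_pos'],s['eef_rot'],s['force'])
```

```text
[ 0.51806285 -0.21087272  0.0762497 ] [-1.49762504e-03  6.76505070e-01  7.36436429e-01 -1.83237365e-04] [-0.45395464  0.13729511 -2.26033244]
```

View pics/side3.png

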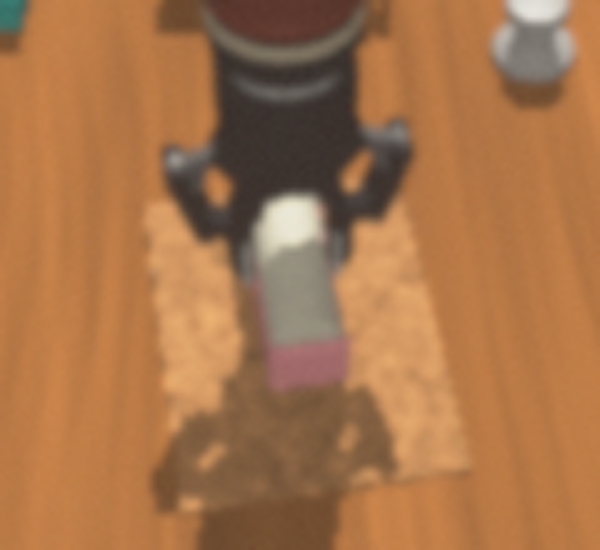

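Request:
servo_tool(commands=[[[1.5,-1.5,-20,0,0,0],[0,0,-12,0,0,0],[0,0,-5,0,0,0],[0,0,-3,0,0,0],[0,0,0,0,0,0]]])

```text
time_s: 6.7
tcp_pos: [0.5204, -0.214, 0.0375]
eef_rot: [0.0, 0.677, 0.736, 0.0]
force: [0.6, -0.6, -2.1]
grip_width: 0.0431
```

Request:
servo_tool(commands=[[[0,0,-2,0,0,0],[0,0,-2,0,0,0],[0,0,0,0,0,0]]])

```text
time_s: 7.0
tcp_pos: [0.5207, -0.2143, 0.0339]
eef_rot: [0.001, 0.677, 0.736, 0.0]
force: [-0.6, -0.3, 3.1]
grip_width: 0.0427
```

Request:
servo_tool(commands=[[[0,0,0,0,0,0],[0,0,0,0,0,0],[0,0,0,0,0,0],[0,0,0,0,0,0],[0,0,10,0,0,0],[0,0,30,0,0,0],[0,0,40,0,0,0],[0,0,40,0,0,0],[0,0,40,0,0,0],[0,0,20,0,0,0],[-5,20,0,0,0,0]]], jaw=75)

```text
time_s: 8.1
tcp_pos: [0.5175, -0.1963, 0.2176]
eef_rot: [0.004, 0.677, 0.736, 0.001]
force: [0.7, 0.2, 0.3]
grip_width: 0.0645
```

Run:
```python
from h import *
for n,b in(("side",(180,190,300,300)),("top",(140,140,360,250))):
    im=eyes.capture(n)[:,:,::-1];k=5 if n=="side" else 3.6;cv2.imwrite(f"pics/{n}4.png",cv2.resize(im[b[1]:b[3],b[0]:b[2]],None,fx=k,fy=k,interpolation=cv2.INTER_CUBIC))
s=status.read_state();print(s['tcp_pos'],s['eef_rot'],s['force'],s['time_s'])
```

```text
[ 0.51508343 -0.19272628  0.21483291] [4.54460108e-04 6.76429314e-01 7.36507331e-01 3.58525407e-04] [0.48414405 0.75142093 0.01737105] 8.2
```

View pics/side4.png

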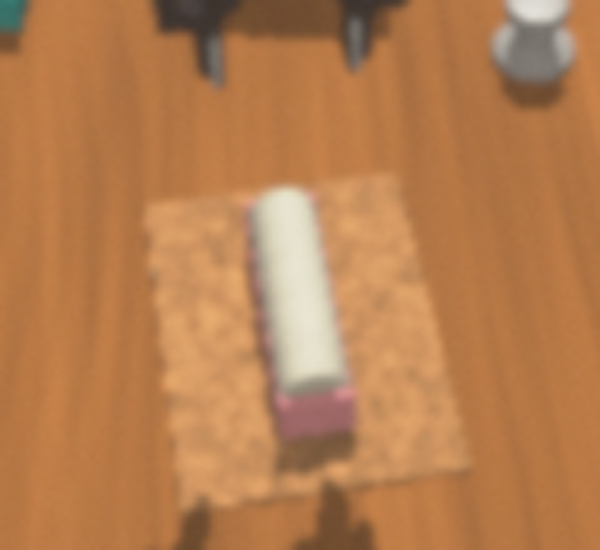

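View pics/top4.png

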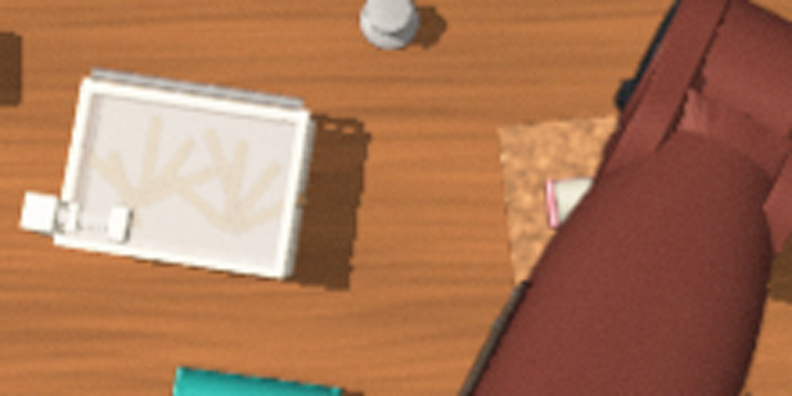

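Run:
```python
from h import *
g=lambda c:(180+(c[0]+.5)/5-.5,190+(c[1]+.5)/5-.5)
C=np.array([onz("side",g(c),.029) for c in [(248,203),(316,193),(353,390),(278,400)]]);print(C.round(4),C.mean(0),np.arctan2(*(C[1]-C[2])[1::-1])-np.pi/2)
```

```text
[[ 0.4943 -0.1354  0.029 ]
 [ 0.5359 -0.1308  0.029 ]
 [ 0.5464 -0.2761  0.029 ]
 [ 0.5046 -0.2793  0.029 ]] [ 0.52030914 -0.20541878  0.029     ] 0.07230917219220445
```

Request:
servo_tool(commands=[[[-2,25,0,0,0,0.1],[-2,36,0,0,0,0.11],[-2,38,0,0,0,0.112],[-2,38,0,0,0,0.112],[-2,38,0,0,0,0.112],[-2,38,0,0,0,0.112],[-2,38,0,0,0,0.112],[-2,38,0,0,0,0.112],[-2,38,0,0,0,0.112],[-1,38,0,0,0,0.112],[-1,38,0,0,0,0.112],[-1,33,0,0,0,0.112]]], jaw=38)

```text
time_s: 9.4
tcp_pos: [0.4942, 0.2436, 0.2134]
eef_rot: [-0.0, 0.076, 0.997, -0.0]
force: [0.5, -1.6, -0.0]
grip_width: 0.0323
```

Request:
servo_tool(commands=[[[0,0,-20,0,0,0],[0,0,-30,0,0,0],[0,0,-20,0,0,0],[0,0,-8,0,0,0],[0,0,0,0,0,0],[0,0,0,0,0,0]]])

```text
time_s: 10.0
tcp_pos: [0.4949, 0.242, 0.1362]
eef_rot: [0.0, 0.078, 0.997, 0.0]
force: [0.4, -0.4, 0.4]
grip_width: 0.0327
```

Run:
```python
from h import *
for n,b in(("side",(190,90,270,160)),("top",(120,150,220,230))):
    im=eyes.capture(n)[:,:,::-1];k=8;cv2.imwrite(f"pics/{n}5.png",cv2.resize(im[b[1]:b[3],b[0]:b[2]],None,fx=k,fy=k,interpolation=cv2.INTER_CUBIC)[:600])
s=status.read_state();print(s['tcp_pos'],s['eef_rot'],s['force'],s['time_s'])
```

```text
[0.4951682  0.24210296 0.13649938] [8.74067158e-04 7.84144607e-02 9.96920395e-01 3.67555215e-04] [-0.06818199  0.02335174 -0.64926194] 10.1
```

View pics/side5.png

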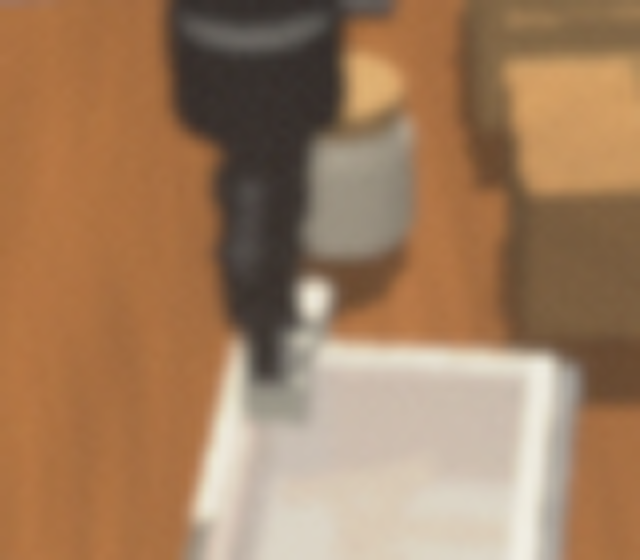

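View pics/top5.png

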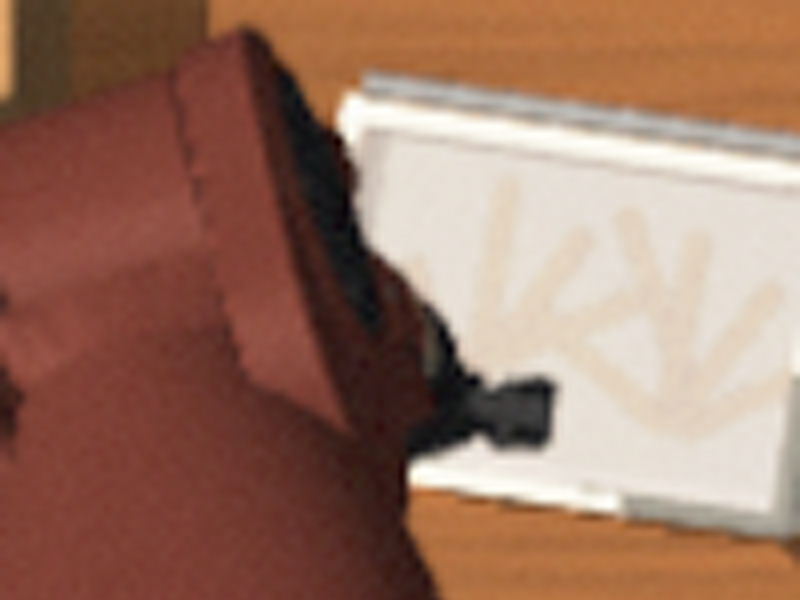

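Run:
```python
from h import *
s=status.read_state();q=rot(s['eef_rot']);t=s['tcp_pos']
print(q.as_matrix().round(3))
for w in(.016,-.016):
  for L in (.012,.017,.022): 
    X=t+q.apply([0,w,L]);p=proj("side",X)[0];print(w,L,X.round(4),"crop",((p-[190,90])*8).round(0))
for x in(-.07,-.04):
  for y in(.039,.055):
    for z in (.1065,.082):
      c,s_=np.cos(-.155),np.sin(-.155);X=[.5418+c*x-s_*y,.189+s_*x+c*y,z];print("knob",x,y,z,((proj("side",X)[0]-[190,90])*8).round(0))
```

```text
[[-0.988  0.156  0.002]
 [ 0.156  0.988  0.001]
 [-0.002  0.001 -1.   ]]
0.016 0.012 [0.4977 0.2579 0.1245] crop [277. 320.]
0.016 0.017 [0.4977 0.2579 0.1195] crop [277. 329.]
0.016 0.022 [0.4977 0.2579 0.1145] crop [277. 338.]
-0.016 0.012 [0.4927 0.2263 0.1245] crop [268. 361.]
-0.016 0.017 [0.4927 0.2263 0.1195] crop [268. 370.]
-0.016 0.022 [0.4927 0.2263 0.1145] crop [269. 379.]
knob -0.07 0.039 0.1065 [237. 380.]
knob -0.07 0.039 0.082 [240. 424.]
knob -0.07 0.055 0.1065 [242. 359.]
knob -0.07 0.055 0.082 [245. 403.]
knob -0.04 0.039 0.1065 [304. 383.]
knob -0.04 0.039 0.082 [306. 427.]
knob -0.04 0.055 0.1065 [308. 362.]
knob -0.04 0.055 0.082 [310. 406.]
```

The near fingertip sits at crop px (267,378) and the knob spans x=247–307 with its base at y≈420. The jaws straddle the knob if I shift about 3 mm to +y. I'll descend onto the bar, watching the force.

Request:
servo_tool(commands=[[[0.5,3,0,0,0,0],[0,0,-6,0,0,0],[0,0,-6,0,0,0],[0,0,-4,0,0,0],[0,0,-2,0,0,0],[0,0,0,0,0,0]]])

```text
time_s: 10.7
tcp_pos: [0.4945, 0.2448, 0.1168]
eef_rot: [-0.0, 0.078, 0.997, -0.0]
force: [-0.2, 0.2, 0.4]
grip_width: 0.0322
```

Run:
```python
from h import *
for n,b in(("side",(190,90,270,160)),):
    im=eyes.capture(n)[:,:,::-1];k=8;cv2.imwrite(f"pics/{n}6.png",cv2.resize(im[b[1]:b[3],b[0]:b[2]],None,fx=k,fy=k,interpolation=cv2.INTER_CUBIC)[:600])
s=status.read_state();print(s['tcp_pos'],s['eef_rot'],s['force'],s['time_s'])
```

```text
[0.49472259 0.24491277 0.11712621] [-1.58177050e-04  7.83295382e-02  9.96927506e-01 -8.47602246e-05] [0.75135646 0.23865853 0.62550335] 10.75
```

View pics/side6.png

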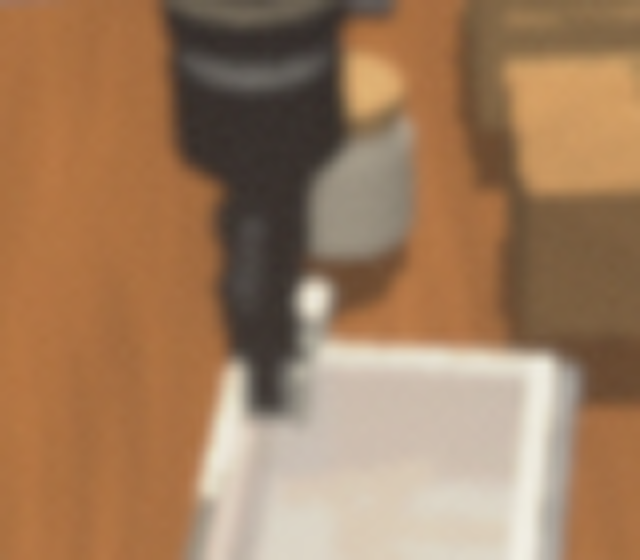

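The fingers are around the knob with no contact yet (near tip at crop px (268,412)). I'll press down in small steps.

Request:
servo_tool(commands=[[[0,0,-2,0,0,0],[0,0,-1,0,0,0],[0,0,0,0,0,0]]])

```text
time_s: 11.05
tcp_pos: [0.4949, 0.245, 0.1144]
eef_rot: [0.0, 0.078, 0.997, 0.0]
force: [-0.1, -0.9, 2.7]
grip_width: 0.0324
```

Request:
servo_tool(commands=[[[0,0,-1,0,0,0],[0,0,-1,0,0,0],[0,0,0,0,0,0]]])

```text
time_s: 11.35
tcp_pos: [0.4948, 0.2451, 0.1127]
eef_rot: [0.0, 0.078, 0.997, 0.0]
force: [-2.1, -0.5, 7.1]
grip_width: 0.0328
```

Request:
servo_tool(commands=[[[0,0,-1,0,0,0],[-0.3,-2,0,0,0,0],[-0.3,-2,0,0,0,0],[-0.3,-2,0,0,0,0],[-0.3,-2,0,0,0,0],[-0.3,-2,0,0,0,0],[-0.3,-2,0,0,0,0],[0,0,0,0,0,0]]])

```text
time_s: 12.15
tcp_pos: [0.493, 0.2335, 0.1123]
eef_rot: [0.0, 0.078, 0.997, 0.001]
force: [-4.2, 1.1, 11.6]
grip_width: 0.0323
```

Request:
servo_tool(commands=[[[-0.3,-2,0,0,0,0],[-0.3,-2,0,0,0,0],[-0.3,-2,0,0,0,0],[-0.3,-2,0,0,0,0],[-0.3,-2,0,0,0,0],[-0.3,-2,0,0,0,0],[0,0,0,0,0,0]]])

```text
time_s: 12.85
tcp_pos: [0.4911, 0.2214, 0.1122]
eef_rot: [0.0, 0.078, 0.997, 0.001]
force: [-5.7, 0.6, 12.7]
grip_width: 0.0326
```

Run:
```python
from h import *
for n,b in(("side",(190,90,270,160)),):
    im=eyes.capture(n)[:,:,::-1];k=8;cv2.imwrite(f"pics/{n}7.png",cv2.resize(im[b[1]:b[3],b[0]:b[2]],None,fx=k,fy=k,interpolation=cv2.INTER_CUBIC)[:600])
s=status.read_state();print(s['tcp_pos'],s['eef_rot'],s['force'],s['time_s'])
```

```text
[0.49109243 0.22146933 0.11221379] [1.16651198e-04 7.80985934e-02 9.96945397e-01 6.86227616e-04] [-5.59536654  1.1064934  12.24598527] 12.9
```

View pics/side7.png

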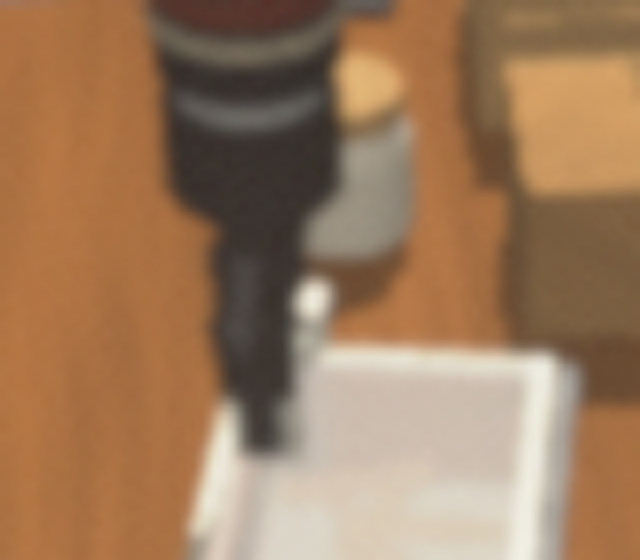

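Request:
servo_tool(commands=[[[-0.3,-2,0,0,0,0],[-0.3,-2,0,0,0,0],[-0.3,-2,0,0,0,0],[-0.3,-2,0,0,0,0],[0,0,0,0,0,0]]])

```text
time_s: 13.4
tcp_pos: [0.4905, 0.2143, 0.1124]
eef_rot: [0.001, 0.078, 0.997, 0.002]
force: [-3.4, 5.5, 11.0]
grip_width: 0.0328
```

Request:
servo_tool(commands=[[[-0.3,-2,0,0,0,0],[-0.3,-2,0,0,0,0],[0,0,0,0,0,0]]])

```text
time_s: 13.7
tcp_pos: [0.4907, 0.2104, 0.1125]
eef_rot: [0.001, 0.078, 0.997, 0.002]
force: [-0.7, 5.0, 9.4]
grip_width: 0.0323
```

Request:
servo_tool(commands=[[[-0.3,-2,0,0,0,0],[0,0,0,0,0,0]]])

```text
time_s: 13.9
tcp_pos: [0.4906, 0.2084, 0.1126]
eef_rot: [0.001, 0.078, 0.997, 0.002]
force: [0.2, 6.0, 8.8]
grip_width: 0.0324
```

Request:
servo_tool(commands=[[[-0.3,-2,-0.4,0,0,0],[-0.3,-2,0,0,0,0],[-0.3,-2,0,0,0,0],[0,0,0,0,0,0]]])

```text
time_s: 14.3
tcp_pos: [0.4902, 0.2036, 0.1125]
eef_rot: [0.002, 0.078, 0.997, 0.003]
force: [0.8, 10.9, 8.7]
grip_width: 0.0328
```

Run:
```python
from h import *
for n,b in(("side",(190,90,270,160)),):
    im=eyes.capture(n)[:,:,::-1];k=8;cv2.imwrite(f"pics/{n}8.png",cv2.resize(im[b[1]:b[3],b[0]:b[2]],None,fx=k,fy=k,interpolation=cv2.INTER_CUBIC)[:600])
s=status.read_state();print(s['tcp_pos'],s['eef_rot'],s['force'],s['time_s'])
```

```text
[0.49022034 0.20359826 0.11250108] [0.00193971 0.07772205 0.99696818 0.00315889] [ 0.36578663 10.33525179  9.78894143] 14.35
```

View pics/side8.png

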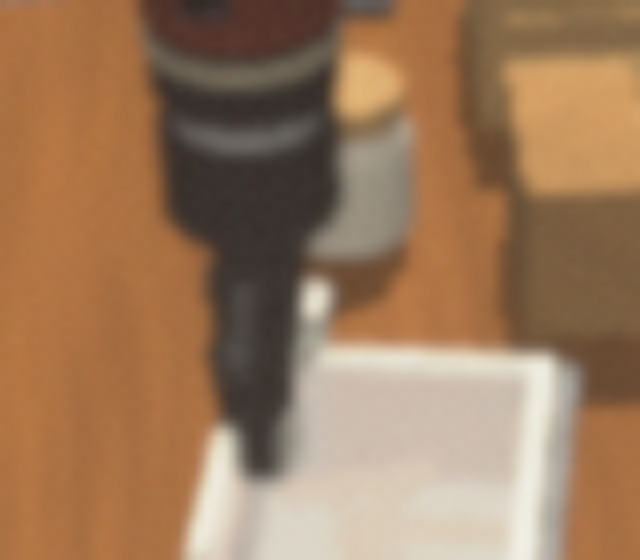

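Request:
servo_tool(commands=[[[-0.3,-2,0,0,0,0],[-0.3,-1,0,0,0,0],[0,0,0,0,0,0]]])

```text
time_s: 14.65
tcp_pos: [0.4902, 0.203, 0.1127]
eef_rot: [0.002, 0.077, 0.997, 0.006]
force: [2.6, 24.3, 7.2]
grip_width: 0.0324
```

The bolt is hard against its stop: 24 N with no motion. I'll relieve the sideways push and work out the lid arc.

Request:
servo_tool(commands=[[[0.4,3,-0.3,0,0,0],[0.2,1,0,0,0,0],[0,0,0,0,0,0]]])

```text
time_s: 14.95
tcp_pos: [0.4902, 0.2038, 0.1123]
eef_rot: [0.002, 0.078, 0.997, 0.002]
force: [-0.4, 7.0, 12.5]
grip_width: 0.0326
```

Run:
```python
import numpy as np
th=np.r_[0:1.0001:.1]
x=-124*np.cos(th)+16*np.sin(th); z=130*np.sin(th)+16*np.cos(th)
for i in range(10):
    dx=x[i+1]-x[i];dz=z[i+1]-z[i];print(round(th[i+1],2),"world d",(dx*.988).round(1),(-dx*.154).round(1),dz.round(1))
```

```text
0.1 world d 2.2 -0.3 12.9
0.2 world d 3.4 -0.5 12.6
0.3 world d 4.6 -0.7 12.2
0.4 world d 5.7 -0.9 11.7
0.5 world d 6.7 -1.1 11.0
0.6 world d 7.7 -1.2 10.2
0.7 world d 8.7 -1.4 9.4
0.8 world d 9.5 -1.5 8.4
0.9 world d 10.2 -1.6 7.4
1.0 world d 10.9 -1.7 6.3
```

Request:
servo_tool(commands=[[[0.2,0.5,1.2,0,0,0],[0.2,0,1.2,0,0,0],[0.2,0,1.2,0,0,0],[0.2,0,1.2,0,0,0],[0.2,0,1.2,0,0,0],[0.2,0,1.2,0,0,0],[0.2,0,1.2,0,0,0],[0.2,0,1.2,0,0,0]]])

```text
time_s: 15.75
tcp_pos: [0.4913, 0.2036, 0.1208]
eef_rot: [0.001, 0.078, 0.997, 0.001]
force: [2.8, 5.7, 1.1]
grip_width: 0.0326
```

Run:
```python
from h import *
for n,b in(("side",(190,90,270,160)),):
    im=eyes.capture(n)[:,:,::-1];k=8;cv2.imwrite(f"pics/{n}9.png",cv2.resize(im[b[1]:b[3],b[0]:b[2]],None,fx=k,fy=k,interpolation=cv2.INTER_CUBIC)[:600])
s=status.read_state();print(s['tcp_pos'],s['eef_rot'],s['force'],s['time_s'])
```

```text
[0.49134449 0.20355036 0.12098415] [0.00141382 0.07815668 0.99693923 0.00130551] [3.66152475 5.27655825 1.66417221] 15.8
```

View pics/side9.png

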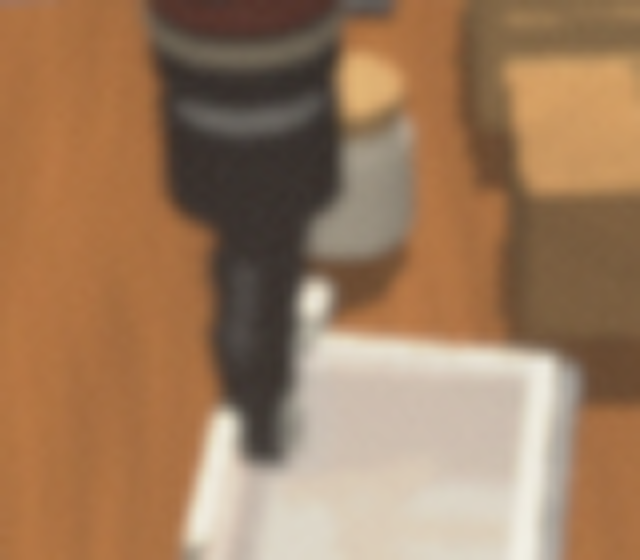

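Request:
servo_tool(commands=[[[0.3,0.5,1.2,0,0,0],[0.3,0.5,1.2,0,0,0],[0.3,0,1.2,0,0,0],[0.3,0,1.2,0,0,0],[0.3,0,1.2,0,0,0],[0.3,0,1.2,0,0,0],[0.3,0,1.2,0,0,0],[0.3,0,1.2,0,0,0],[0.3,0,1.2,0,0,0],[0.3,0,1.2,0,0,0]]])

```text
time_s: 16.8
tcp_pos: [0.4928, 0.2035, 0.1323]
eef_rot: [-0.0, 0.078, 0.997, -0.0]
force: [3.1, 3.7, 0.7]
grip_width: 0.0324
```

```bash
cat > look.py <<'E'
import sys
from h import *
k=sys.argv[1]
im=eyes.capture("side")[:,:,::-1];b=(190,70,280,190);cv2.imwrite(f"pics/side{k}.png",cv2.resize(im[b[1]:b[3],b[0]:b[2]],None,fx=5,fy=5,interpolation=cv2.INTER_CUBIC))
s=status.read_state();print(s['tcp_pos'].round(4),s['eef_rot'].round(3),s['force'].round(2),s['time_s'])
E
python3 look.py 10
```

```text
[0.4928 0.2034 0.1324] [-0.     0.078  0.997 -0.   ] [2.47 4.56 1.22] 16.85
```

View pics/side10.png

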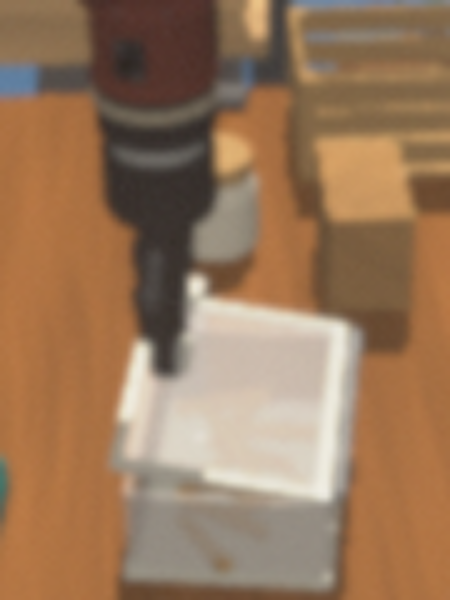

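The lid is rising with the finger, its free edge lifted off the box wall at crop px (115,460). I'll continue along the arc.

Request:
servo_tool(commands=[[[0.4,0.3,1.2,0,0,0],[0.4,0.3,1.2,0,0,0],[0.4,0,1.2,0,0,0],[0.4,0,1.2,0,0,0],[0.4,0,1.2,0,0,0],[0.4,0,1.2,0,0,0],[0.4,0,1.2,0,0,0],[0.4,0,1.2,0,0,0],[0.4,0,1.2,0,0,0],[0.4,0,1.2,0,0,0]]])

```text
time_s: 17.85
tcp_pos: [0.4967, 0.204, 0.1443]
eef_rot: [-0.0, 0.078, 0.997, -0.0]
force: [-0.3, -0.7, 1.5]
grip_width: 0.0327
```

Request:
servo_tool(commands=[[[0.5,0,1.2,0,0,0],[0.5,0,1.2,0,0,0],[0.5,0,1.2,0,0,0],[0.5,0,1.2,0,0,0],[0.5,0,1.2,0,0,0],[0.5,0,1.2,0,0,0],[0.5,0,1.2,0,0,0],[0.5,0,1.2,0,0,0],[0.5,0,1.2,0,0,0],[0.5,0,1.2,0,0,0]]])

```text
time_s: 18.85
tcp_pos: [0.502, 0.2041, 0.1563]
eef_rot: [0.0, 0.078, 0.997, 0.0]
force: [-0.2, -1.1, 1.4]
grip_width: 0.0324
```

```bash
python3 look.py 11
```

```text
[0.5022 0.2041 0.1565] [0.    0.078 0.997 0.   ] [-0.19 -0.89  1.9 ] 18.9
```

View pics/side11.png

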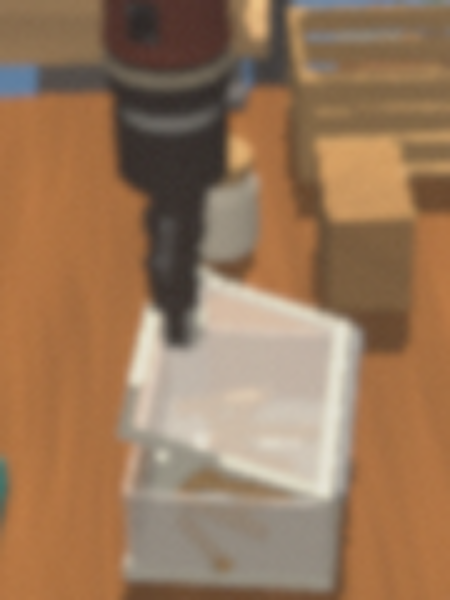

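Request:
servo_tool(commands=[[[0.7,-0.1,1.2,0,0,0],[0.7,-0.1,1.2,0,0,0],[0.7,-0.1,1.2,0,0,0],[0.7,-0.1,1.2,0,0,0],[0.7,-0.1,1.2,0,0,0],[0.7,-0.1,1.2,0,0,0],[0.7,-0.1,1.2,0,0,0],[0.7,-0.1,1.2,0,0,0],[0.7,-0.1,1.2,0,0,0],[0.7,-0.1,1.2,0,0,0],[0.7,-0.1,1.2,0,0,0],[0.7,-0.1,1.2,0,0,0]]])

```text
time_s: 20.1
tcp_pos: [0.5104, 0.2028, 0.1707]
eef_rot: [0.0, 0.078, 0.997, -0.0]
force: [-0.3, -0.9, -0.1]
grip_width: 0.0326
```

Request:
servo_tool(commands=[[[0.8,-0.1,1.1,0,0,0],[0.8,-0.1,1.1,0,0,0],[0.8,-0.1,1.1,0,0,0],[0.8,-0.1,1.1,0,0,0],[0.8,-0.1,1.1,0,0,0],[0.8,-0.1,1.1,0,0,0],[0.8,-0.1,1.1,0,0,0],[0.8,-0.1,1.1,0,0,0],[0.8,-0.1,1.1,0,0,0],[0.8,-0.1,1.1,0,0,0]]])

```text
time_s: 21.1
tcp_pos: [0.5184, 0.2019, 0.1817]
eef_rot: [0.0, 0.078, 0.997, 0.0]
force: [0.3, -0.6, 0.6]
grip_width: 0.0324
```

```bash
python3 look.py 12
```

```text
[0.5186 0.2019 0.1819] [0.    0.078 0.997 0.   ] [0.72 0.01 1.77] 21.15
```

View pics/side12.png

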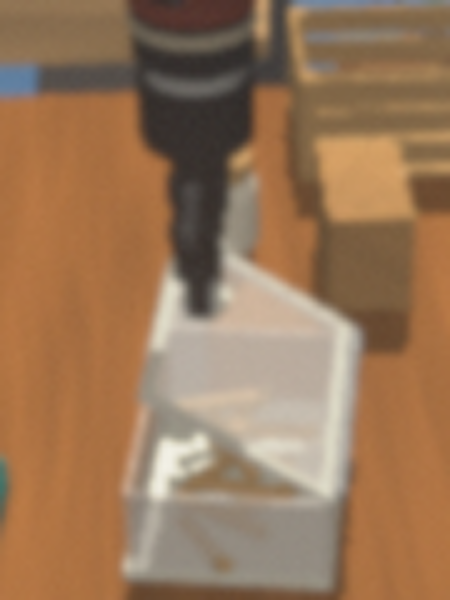

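The lid is still following, near 0.58 rad by the arc model, with its near edge running from (145,390) to (330,495). I'll continue at the same pace.

Request:
servo_tool(commands=[[[0.9,-0.1,1.0,0,0,0],[0.9,-0.1,1.0,0,0,0],[0.9,-0.1,1.0,0,0,0],[0.9,-0.1,1.0,0,0,0],[0.9,-0.1,1.0,0,0,0],[0.9,-0.1,1.0,0,0,0],[0.9,-0.1,1.0,0,0,0],[0.9,-0.2,1.0,0,0,0],[0.9,-0.2,1.0,0,0,0],[0.9,-0.2,1.0,0,0,0],[0.9,-0.2,1.0,0,0,0],[0.9,-0.2,1.0,0,0,0]]])

```text
time_s: 22.35
tcp_pos: [0.5291, 0.2002, 0.1937]
eef_rot: [0.0, 0.078, 0.997, 0.0]
force: [0.6, 0.8, 1.2]
grip_width: 0.0326
```

Request:
servo_tool(commands=[[[1.0,-0.2,0.9,0,0,0],[1.0,-0.2,0.9,0,0,0],[1.0,-0.2,0.9,0,0,0],[1.0,-0.2,0.9,0,0,0],[1.0,-0.2,0.9,0,0,0],[1.0,-0.2,0.9,0,0,0],[1.0,-0.2,0.9,0,0,0],[1.0,-0.2,0.9,0,0,0],[1.0,-0.2,0.9,0,0,0]]])

```text
time_s: 23.25
tcp_pos: [0.5381, 0.1983, 0.2017]
eef_rot: [-0.0, 0.078, 0.997, -0.0]
force: [1.6, 0.6, 0.4]
grip_width: 0.0322
```

```bash
python3 look.py 13
```

```text
[0.5383 0.1983 0.2019] [ 0.     0.078  0.997 -0.   ] [ 0.07 -0.06  0.8 ] 23.3
```

View pics/side13.png

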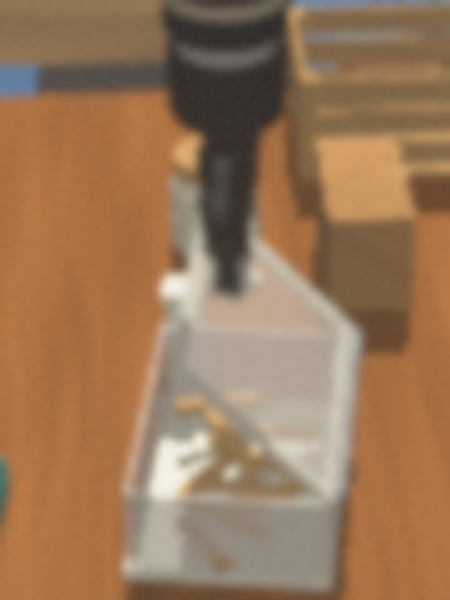

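Request:
servo_tool(commands=[[[1.0,-0.2,0.8,0,0,0],[1.0,-0.2,0.8,0,0,0],[1.0,-0.2,0.8,0,0,0],[1.0,-0.2,0.8,0,0,0],[1.0,-0.2,0.8,0,0,0],[1.0,-0.2,0.8,0,0,0],[1.0,-0.2,0.8,0,0,0],[1.0,-0.2,0.8,0,0,0],[1.0,-0.2,0.8,0,0,0],[1.0,-0.2,0.8,0,0,0]]])

```text
time_s: 24.3
tcp_pos: [0.5481, 0.1963, 0.2098]
eef_rot: [0.0, 0.078, 0.997, -0.0]
force: [1.0, 0.1, -0.1]
grip_width: 0.0325
```

Request:
servo_tool(commands=[[[0.8,-0.2,0.8,0,0,0],[0.8,-0.1,0.8,0,0,0],[0.8,-0.1,0.8,0,0,0],[0.8,-0.1,0.8,0,0,0],[0.8,-0.1,0.8,0,0,0],[0.8,-0.1,0.8,0,0,0],[0.8,-0.1,0.8,0,0,0],[0.8,-0.1,0.8,0,0,0],[0.8,-0.1,0.8,0,0,0],[0.8,-0.1,0.8,0,0,0],[0,0,1,0,0,0],[0,0,1,0,0,0]]])

```text
time_s: 25.5
tcp_pos: [0.556, 0.1953, 0.2198]
eef_rot: [-0.0, 0.078, 0.997, -0.0]
force: [0.6, -0.6, 0.1]
grip_width: 0.0321
```

```bash
python3 look.py 14
```

```text
[0.5561 0.1953 0.22  ] [0.    0.078 0.997 0.   ] [ 0.48 -0.49  1.08] 25.55
```

View pics/side14.png

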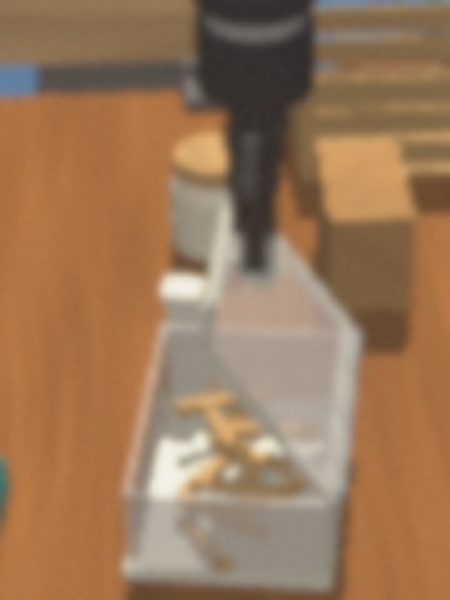

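Request:
servo_tool(commands=[[[0.3,0,1,0,0,0],[0.3,0,1,0,0,0],[0.3,0,1,0,0,0],[0.3,0,1,0,0,0],[0.3,0,1.5,0,0,0],[0.3,0,1.5,0,0,0],[0.3,0,2,0,0,0],[0.3,0,2,0,0,0],[0.3,0,3,0,0,0],[0.3,0,3,0,0,0],[0,0,5,0,0,0],[0,0,8,0,0,0]]])

```text
time_s: 26.75
tcp_pos: [0.5589, 0.1952, 0.2499]
eef_rot: [-0.0, 0.078, 0.997, -0.0]
force: [-0.1, -0.3, -0.1]
grip_width: 0.0324
```

```bash
python3 look.py 15
```

```text
[0.5595 0.1954 0.2516] [0.001 0.078 0.997 0.   ] [ 0.39 -0.14  2.06] 26.8
```

View pics/side15.png

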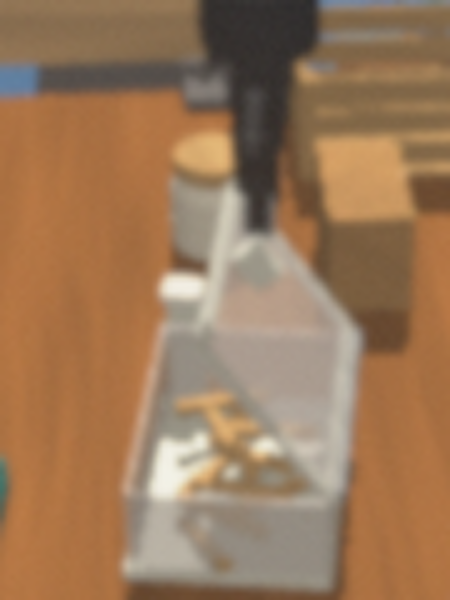

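Request:
servo_tool(commands=[[[0,0,30,0,0,0],[0,0,40,0,0,0],[0,0,40,0,0,0],[-15,-20,0,0,0,0],[-20,-30,0,0,0,0],[-25,-30,0,0,0,0],[-25,-30,0,0,0,0],[-25,-30,0,0,0,0],[-25,-30,0,0,0,0],[-20,-30,0,0,0,0],[-10,-15,0,0,0,0],[0,0,0,0,0,0]]])

```text
time_s: 28.0
tcp_pos: [0.3931, -0.0211, 0.3604]
eef_rot: [0.001, 0.08, 0.997, -0.0]
force: [-0.2, 0.9, 0.3]
grip_width: 0.0321
```

Run:
```python
from h import *
for n in("side","top"):
    im=eyes.capture(n)[:,:,::-1];cv2.imwrite(f"pics/{n}16.png",im)
    x0,y0,x1,y1=(185,80,310,310) if n=="side" else (140,140,360,250)
    k=2.6 if n=="side" else 3.6
    cv2.imwrite(f"pics/{n}16z.png",cv2.resize(im[y0:y1,x0:x1],None,fx=k,fy=k,interpolation=cv2.INTER_CUBIC))
print(status.read_state()['tcp_pos'])
```

```text
[ 0.39428874 -0.01978753  0.36018442]
```

View pics/side16z.png

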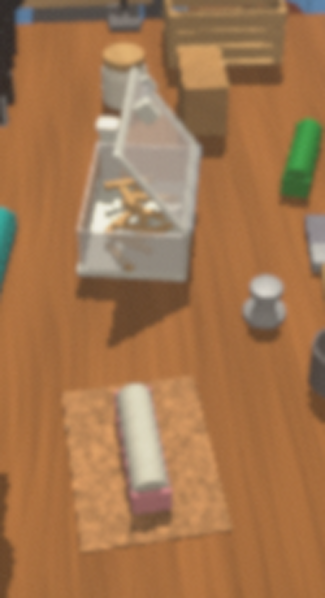

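View pics/top16z.png

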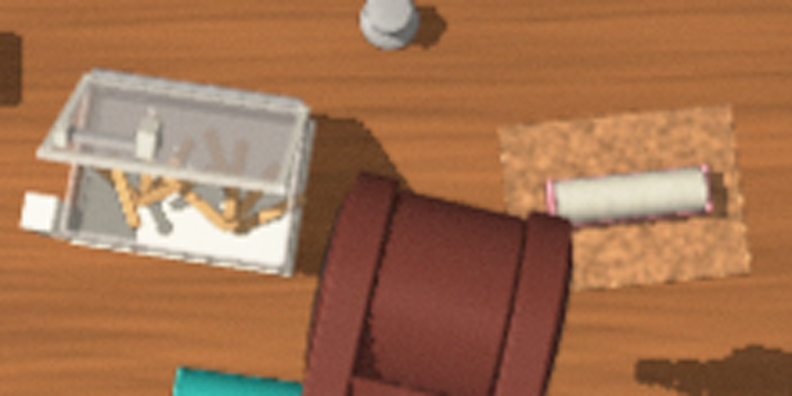

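View pics/top16.png

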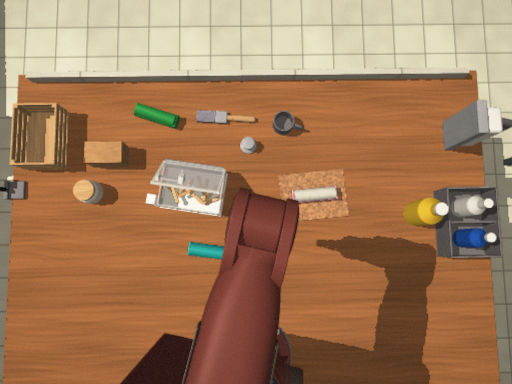

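Run:
```python
from h import *
T=lambda c:(140+(c[0]+.5)/3.6-.5,140+(c[1]+.5)/3.6-.5)
S=lambda c:(185+(c[0]+.5)/2.6-.5,80+(c[1]+.5)/2.6-.5)
ex=np.array([.988,-.154]);O=np.array([.5425,.190])
for n,a,b in(("far corner",(136,67),(39,155)),("near corner",(117,152),(289,191))):
    X,e=tri(S(a),T(b));d=X[:2]-O;x=d@ex;y=d@[.154,.988];print(n,X.round(4),"err",round(e,4),"box",x.round(4),y.round(4),"theta",np.arctan2(X[2]-.076,.07-x).round(3),np.hypot(X[2]-.076,.07-x).round(4))
for z in(.029,):
    C=np.array([onz("top",T(c),z) for c in[(547,180),(705,166),(711,211),(552,226)]]);print("roller",C.mean(0),C.round(3).tolist())
C=np.array([onz("side",S(c),.029) for c in[(118,388),(148,383),(170,486),(134,493)]]);print("roller s",C.mean(0))
```

```text
far corner [0.5439 0.291  0.2032] err 0.0045 box -0.0141 0.1 theta 0.986 0.1525
near corner [0.5102 0.0871 0.2093] err 0.0027 box -0.0161 -0.1066 theta 0.997 0.1587
roller [ 0.5197398  -0.21342415  0.029     ] [[0.535, -0.138, 0.029], [0.546, -0.285, 0.029], [0.505, -0.289, 0.029], [0.493, -0.142, 0.029]]
roller s [ 0.52091315 -0.20191574  0.029     ]
```

Run:
```python
from h import *
T=lambda c:(140+(c[0]+.5)/3.6-.5,140+(c[1]+.5)/3.6-.5)
# knob top centre height when open: .076+125*sin+30.5*cos
z=.076+.125*np.sin(.95)+.0305*np.cos(.95);X=onz("top",T((150,125)),z);d=X[:2]-[.5425,.190];print(X,d@[.988,-.154],d@[.154,.988],"expect x",.07-.125*np.cos(.95)+.0305*np.sin(.95))
from rig import workorder
print(status.read_state()['time_s'],workorder.sign_off())
```

```text
[0.56637273 0.20183646 0.19541827] 0.021763443339912262 0.015370819585954905 expect x 0.022098786713090457
the job is handed in; nothing more can be done
28.1 None
```

The job is done and handed in at 28.1 s of the 69 s allowed. I laid the roller on the cork mat, drew the bolt while holding the lid down, and let the lid rise to fully open on the fingertip.

- **Roller:** It lies flat and aligned with the mat. The top view puts its centre under 1 mm from the mat's centre. The side view puts it about 10 mm off along the roller's length, so the two views disagree, but it is well within the mat in both.
- **Bolt:** I pressed the lid down with about 7–13 N while sliding the bolt to its stop, where the push rose to 24 N with no further motion. Afterwards the knob measured about 15 mm from the box's centre line along y, down from about 47 mm at the start. That agrees with the full 30 mm of travel.
- **Lid:** It rose over about 10 s with the finger against it. Force readings were small and close to noise towards the end, but the pictures showed it following the finger throughout. With the arm away, both free corners measured 0.99 rad. Those are on the lid's top face, where 0.95 rad open should read about 0.99, so the lid is at its stop. It did not move when the finger left it.
- **Other things:** In the last pictures the bystanders and look-alikes appear where they were, judged by eye. The arm was touching nothing when I signed off.

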